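# Load the dumbbell and run the gear sanitiser

### The arm

A 6-joint arm with a two-finger parallel gripper is mounted at the origin on the work surface. World frame = base frame: x ahead of the robot, y to its left, z up, the work surface at z = 0. Lengths are in m, angles in rad, forces in N, time in s.
With the tool pointing down it reaches from about 0.275 to 0.85 m from the base axis. Payload 5.2 kg.
Tool frame: the origin (TCP) lies midway between the tips of the shut fingers; the grasp point (between the pads) lies 19 mm behind it (bot.hold_point_z is the z of the grasp point in the tool frame, in m); z points along the fingers, y is the direction in which the jaws open and shut (so a half turn about z gives the same grasp; the last joint's range is limited). The gripper opens to 85 mm and grips with 20 to 120 N. Pads are 22 mm wide; open, the fingers measure 114 mm over their backs; the gripper's body (76 mm by 85 mm) begins 54 mm behind the grasp point. The pads swing forward as they close: fully open they stand 13 mm farther back than shut.
Start: joints at [1.119, 0.259, 1.535, -0, 1.348, -0.203], TCP at [0.135, 0.533, 0.231] pointing down, gripper open.
Joint ranges: [-3.14, 3.14], [-0.91, 2.08], [0.19, 2.58], [-1.22, 4.36], [0.22, 2.71], [-3.12, 3.12]. Speed limits (rad/s): [2.57, 2.57, 3.14, 3.14, 3.14, 3.14].

### API

Orientations are given as a unit quaternion [w, x, y, z].
In Python, from plant import bot gives the robot as it stands. The module is installed in compiled form; this text tells all that it offers.
- The arm moves only by the tool jog_arm, never from a script. Its argument "targets" is a list of rows, each a list of 3 entries, a list of its own where there are three numbers: the shift along the world's x, y, z in mm, then the turn about the world's z in degrees, then the gripper's target within -1 to 1 (fully open at 1, half-way at 0, shut at -1). In form: [[[x, y, z], yaw, gripper], ...]. A call has 1 to 12 rows; each row shifts and turns the commanded pose from where the row before left it; what a row does not reach is not made up. A row lasts 1/8 s, in which the tool goes at most 62.5 mm and 10.7 degrees, less where a joint would pass 70% of its speed; a pose out of reach is approached as far as the arm can. A call with a gripper value outside its range is refused whole. The fingers move at their own pace and stop on an object; "force" is the grip in N (left out, the last holds). Time passes only in rows, so rows that do not move let the fingers close. It gives the time, the measured TCP pose, the force and the opening at its end, in the units of the state.
- bot.read_state(): the state, without advancing time (a new reading comes with each control period).
- bot.capture(name): name is "side" or "top"; returns the picture (400x640x3 uint8, red, green, blue); there is no depth.
- bot.camera_params(name): a dict with "fx", "fy", "cx", "cy" (pixels), "R" (3x3) and "t" (3): a world point X has camera coordinates R X + t. Camera axes: x right, y down, z forward; pixel columns grow to the right and rows downward; lengths in m; the calibration is good to about 2 mm. A picture is of the moment at which its call begins. camera_params takes no time and is no camera call.
- bot.hand_in(): hands the job in, once; it reports no verdict.
The state is a dict: "time_s": time; "joint_pos": joint angles; "qd": joint speeds; "effort": joint torques, N m; "eef_pos": TCP position; "eef_rot": TCP orientation; "force": force on the tool from outside, world axes, zero at the start; "ft_torque": the same for the moment, N m; "width": opening from 0.0 (shut) to 1.0 (fully open).
Only numpy, scipy, OpenCV 4.12 (cv2) and the standard library are available. Lean on these libraries where they do the work, as an engineer would, in place of code of your own. Each camera call takes 0.05 s, during which the arm holds its last target. There are 200 camera calls.

### The job

Lay the grey dumbbell flat in the free part of the aluminium tray next to the spring collar, then slide the loaded tray by its handle straight into the white sanitiser's slot until it is fully home, keeping it level and both things on it. Once it is home, push the sanitiser's spring-centred toggle to its start side (the right, where the little steel stud is, as you look into the opening), hold it right over for about a second and let it spring back to the middle. Never push the toggle the other way or before the tray is home, leave the other things on the bench where they are, and finish with hands off.

Things in the scene. Friction and masses are not known exactly. Their poses are not given: they have to be found in the camera images.
- tray: Loose low aluminium tray, 0.3 kg, flat on the bench. 150 x 150 mm outside, floor 4 mm, walls 4 mm thick, top at 16 mm; flanges along both sides (z 12 to 16 mm) make it 166 mm wide in y. Origin: centre of the underside. +x points to its nose (goes in first), -x to the handle. The collar lies in the +y half, the -y half is free.
- tray_handle (a point): Grasp point on the tray's black handle, at (-120, 0, 60) mm in the tray frame, same axes. The handle is an upright slab 40 mm long (tray x), 14 mm thick (tray y), z 8 to 80 mm, joined to the rear wall by a low neck; pinch it from above across tray y.
- dumbbell: Grey vinyl dumbbell, about 0.5 kg, lying along its x axis, 126 mm long: two hexagonal heads 36 mm long, 48 mm across flats (55 mm across corners), lying on a flat, and between them a round bar of 26 mm diameter, 54 mm long, its axis 24 mm above the origin. Origin: underside, below the middle of the bar.
- dumbbell_mid (a point): Middle of the dumbbell's bar, 24 mm above its origin; lying flat in the tray it is 28 mm above the tray's underside.
- collar_in_tray: Yellow spring collar that already lies loose in the tray: coil of 44 mm diameter, 20 mm high, with two 52 mm legs side by side pointing to its -x; about 90 mm long in all. Origin: under the coil's centre.
- sanitiser: Fixed white hood, x -77 to 86 mm, 190 mm wide, top at 90 mm, with a bay open at its front (-x) and bottom: the tray slides in on the bench, towards +x. Origin: on the bench, where the tray's origin lies when the tray is fully home (nose at the back wall, rear wall flush with the front, handle outside), axes parallel to the tray's. Its -y side is the right as one looks into the opening.
- bay_mouth (a point): Centre of the bay's opening at bench level, (-77, 0, 0) mm in the sanitiser frame. Bay 174 mm wide, 80 mm high; along each side a lip (z 21 to 27 mm, reaching in to 78 mm from the centre line) runs just above the tray's flanges; lead-in plates splay out at the mouth to x = -98, y = +-105 mm.
- toggle (a joint): Spring-centred toggle on top of the sanitiser, rad: 0 upright, positive leaning to the sanitiser's -y (start side, right, marked by a steel stud), negative to +y; stops at +-0.5; right over means beyond about 0.3. Spring 0.3 N m/rad: some 3 to 5 N at the lever. It springs back upright when let go.
- toggle_tip (a point): Centre of the toggle's black ball tip (17 mm diameter), at (-45, 0, 142) mm in the sanitiser frame when upright. The steel stem of 10 mm diameter stands 46 mm tall on its pivot at z = 96 mm, which is at the top of a small black bezel 36 mm by 50 mm.
- cabinet: Fixed closed dark steel parts cabinet beside the sanitiser (left or right), 150 mm (x) by 160 mm (y) by 100 mm high, with two small drawers. Origin: centre of the underside. An obstacle only.
- pushup_handle: Bystander: aluminium push-up handle with black grip along its x, loose, 150 mm (x) by 100 mm (y) by 115 mm high. Origin: centre of the underside.
- collar_spare: Bystander: second yellow spring collar, like the one in the tray, lying on the bench.
- finger_exerciser: Bystander: orange silicone finger exerciser ring, 80 mm across, 16 mm high. Origin: centre of the underside.
- chalk_tub: Bystander: white round tub, 60 mm diameter, 75 mm high. Origin: centre of the underside.
- drink_bottle: Bystander: steel drink bottle, 64 mm diameter, 170 mm high, standing. Origin: centre of the underside.
- spray_can: Bystander: aluminium can between the sanitiser and the cabinet, 46 mm diameter, 100 mm high, standing. Origin: centre of the underside.
There are look-alikes about, which are no part of the job. What is shaped like the dumbbell but orange, purple or yellow is not meant.

How it is judged:
By the outcome, as a careful person would: the job done as asked, in the order asked, and still so for the second after the job is handed in, with the robot touching nothing.
It also fails if it takes over 72 s, if anything falls off the work surface, if the arm or the gripper's body presses on something with over 40 N, if the wrist force passes 120 N, or if a joint passes its speed limit or range.

## Working session

There is one attempt and no reset: what is moved stays moved. The work goes in short steps, Python scripts to look and compute and a tool call to move; the robot and the scene stay as the last step left them, time stands still between calls to the robot, and variables do not carry over. Pictures are saved under pics/ and viewed, about 8 in all and at most 12, crops included, and the job is handed in when it is done.

Besides the shell and the picture viewer there is one more tool, called after "Request:" as name(argument=value, ...) on one line, values as JSON. jog_arm: Moves the arm, as the interface text tells. Its arguments: {"type":"object","properties":{"targets":{"type":"array","items":{"type":"array"}},"force":{"type":"number"}},"required":["targets"]}

```bash
mkdir -p pics; ls; python3 - <<'E'
from plant import bot
import cv2
for n in("side","top"):
    p=bot.camera_params(n);print(n,p)
    cv2.imwrite(f"pics/{n}0.png",bot.capture(n)[:,:,::-1])
print(bot.read_state(),bot.hold_point_z)
E
```

```text
pics
side {'fx': 490.4281170187236, 'fy': 490.4281170187236, 'cx': 322.3724137801989, 'cy': 199.0658550599109, 'R': array([[ 0.72833141, -0.68484782,  0.02273394],
       [-0.3723454 , -0.42340284, -0.82588676],
       [ 0.57523236,  0.59305439, -0.56337752]]), 't': array([-0.40091725,  0.28301277,  1.4816039 ])}
top {'fx': 493.49582624199445, 'fy': 493.49582624199445, 'cx': 321.86993679228505, 'cy': 196.27509165177986, 'R': array([[-0.00288514, -0.9999927 ,  0.00250704],
       [-0.98834546,  0.00246994, -0.15220756],
       [ 0.15220026, -0.00291696, -0.98834537]]), 't': array([0.00832239, 0.53821111, 1.4267968 ])}
{'time_s': 0.1, 'joint_pos': array([ 1.11925421e+00,  2.59257007e-01,  1.53597417e+00,  3.47561650e-05,
        1.34802668e+00, -2.02806267e-01]), 'qd': array([ 1.25572782e-03, -1.82553274e-03, -2.53100163e-03, -6.03798089e-05,
       -3.11157731e-04, -1.07043922e-03]), 'effort': array([ 1.48142881e-03, -4.46969426e+01, -2.91249812e+01, -2.53372900e-04,
        6.25185203e-03,  2.61398668e-05]), 'eef_pos': array([0.13515309, 0.53264006, 0.23056469]), 'eef_rot': array([-2.83617771e-04,  1.24051344e-01,  9.92275451e-01, -7.82987989e-04]), 'force': array([-0.32388611, -0.57993865,  0.6641566 ]), 'ft_torque': array([ 0.01515755, -0.03680008, -0.07602867]), 'width': 0.9962816515487797} -0.0187
```

View pics/side0.png

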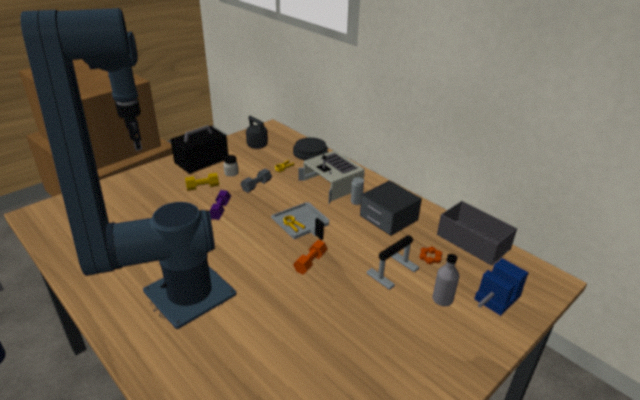

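View pics/top0.png

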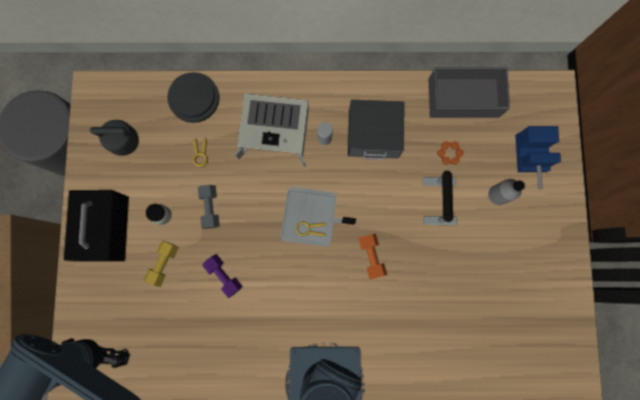

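The dumbbell-shaped things in the top view are grey (208,206), yellow (161,264), purple (222,276) and orange (371,257). The grey one fits the description, and a crop will confirm it. The tray is at (309,216) with its handle to the right at (349,220). The sanitiser is at (273,125), opening towards the bottom of the picture. The cabinet is at (376,128) and the can at (325,133).

```bash
python3 - <<'E'
import cv2,numpy as np
a=cv2.imread("pics/top0.png")[85:265,190:370];b=cv2.imread("pics/side0.png")[140:250,230:390]
a=cv2.convertScaleAbs(cv2.resize(a,None,fx=3.3,fy=3.3,interpolation=cv2.INTER_CUBIC),alpha=1.3)
cv2.imwrite("pics/c1.png",a)
b=cv2.convertScaleAbs(cv2.resize(b,None,fx=5,fy=5,interpolation=cv2.INTER_CUBIC),alpha=1.3)
cv2.imwrite("pics/c2.png",b)
E
```

```text
(no output)
```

View pics/c1.png

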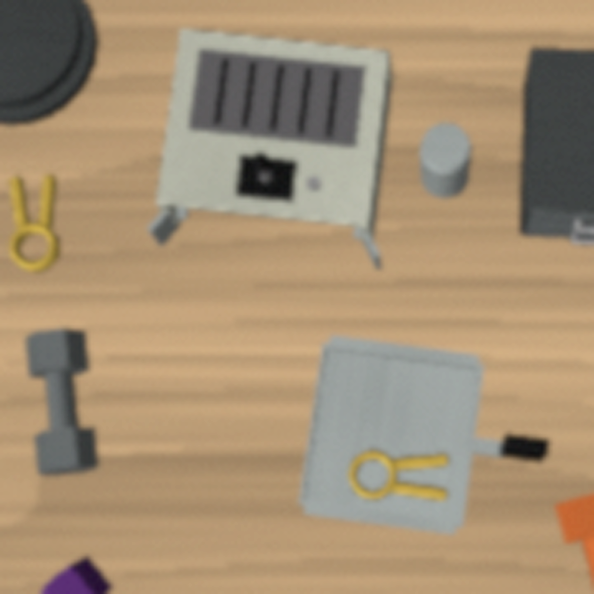

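View pics/c2.png

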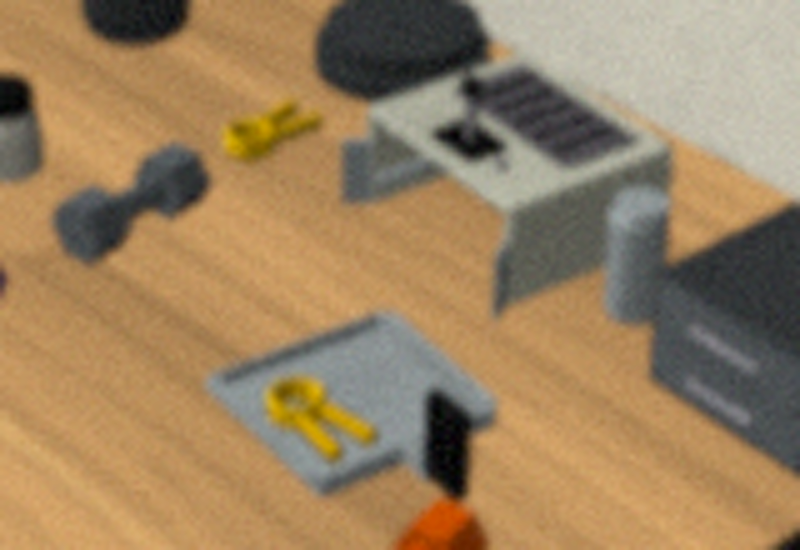

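The crops confirm the grey dumbbell: bar at crop1 (62,398), and crop2 (130,207). The stud sits right of the toggle at crop1 (313,184). Next I'll triangulate the key points.

```bash
cat > h.py <<'E'
import numpy as np, cv2
from plant import bot
C={n:bot.camera_params(n) for n in("side","top")}
def P(n):
    c=C[n];K=np.array([[c["fx"],0,c["cx"]],[0,c["fy"],c["cy"]],[0,0,1]])
    return K@np.c_[c["R"],c["t"]]
def tri(pt,ps):
    X=cv2.triangulatePoints(P("top"),P("side"),np.float64(pt).reshape(2,1),np.float64(ps).reshape(2,1))
    X=(X[:3]/X[3]).ravel(); return X
def onz(n,p,z):
    c=C[n];d=c["R"].T@[(p[0]-c["cx"])/c["fx"],(p[1]-c["cy"])/c["fy"],1];o=-c["R"].T@c["t"]
    return o+d*(z-o[2])/d[2]
def pix(n,X): q=P(n)@np.r_[X,1]; return q[:2]/q[2]
E
python3 - <<'E'
from h import *
np.set_printoptions(precision=4,suppress=True)
T=lambda x,y:(x/3.3+190-.35,y/3.3+85-.35)
S=lambda x,y:(x/5+230-.4,y/5+140-.4)
L={"sFL":((160,204),(372,105),.09),"sFR":((370,228),(510,210),.09),"sBR":((388,50),(668,148),.09),"sBL":((182,30),(520,65),.09),
"tip":((262,160),(470,88),.142),"tNl":((302,515),(210,382),.016),"tNr":((325,338),(388,312),.016),"tRr":((482,357),(495,410),.016),"tRl":((462,532),(322,490),.016),
"han":((525,447),(448,400),.08),"bar":((62,398),(130,207),.024),"h1":((56,352),(178,175),.04),"h2":((66,450),(90,222),.04),"coil":((374,475),(296,393),.014)}
for k,(a,b,z) in L.items():
    print(k,tri(T(*a),S(*b)),onz("top",T(*a),z)[:2],onz("side",S(*b),z)[:2])
E
```

```text
sFL [0.6783 0.249  0.0957] [0.6784 0.251 ] [0.6863 0.2556]
sFR [0.6557 0.0649 0.0933] [0.6562 0.0652] [0.6598 0.0684]
sBR [0.8185 0.0507 0.0906] [0.8201 0.0496] [0.8173 0.052 ]
sBL [0.8412 0.2385 0.0784] [0.8392 0.2349] [0.8232 0.2249]
tip [0.7021 0.1567 0.1423] [0.7034 0.1558] [0.7009 0.1578]
tNl [0.4108 0.1265 0.0179] [0.4082 0.1287] [0.415  0.1265]
tNr [0.5714 0.1085 0.0158] [0.5706 0.1091] [0.5721 0.1078]
tRr [ 0.5515 -0.0341  0.0133] [ 0.5526 -0.0352] [ 0.5472 -0.0357]
tRl [ 0.395  -0.0178  0.0125] [ 0.3925 -0.016 ] [ 0.3946 -0.0227]
han [ 0.4637 -0.0709  0.0856] [ 0.4628 -0.07  ] [ 0.4707 -0.0665]
bar [0.513  0.3494 0.0204] [0.5145 0.3472] [0.5077 0.3461]
h1 [0.5574 0.3509 0.0317] [0.5542 0.3503] [0.5512 0.3386]
h2 [0.4659 0.3411 0.0298] [0.4653 0.3384] [0.4565 0.328 ]
coil [0.4435 0.0632 0.0273] [0.4445 0.0637] [0.4549 0.0769]
```

Request:
jog_arm(targets=[[[38, -18.5, -10], 2.2, 1], [[38, -18.5, -10], 2.2, 1], [[38, -18.5, -10], 2.2, 1], [[38, -18.5, -10], 2.2, 1], [[38, -18.5, -10], 2.2, 1], [[38, -18.5, -10], 2.2, 1], [[38, -18.5, -10], 2.2, 1], [[38, -18.5, -10], 2.2, 1], [[38, -18.5, -10], 2.2, 1], [[36, -18.5, -10], 2.2, 1], [[0, 0, 0], 0, 1]], force=60)

```text
time_s: 1.48
eef_pos: [0.5152, 0.346, 0.1296]
eef_rot: [-0.001, -0.066, 0.998, -0.001]
force: [-0.3, -0.8, -0.2]
width: 1.002
```

```bash
python3 - <<'E'
from h import *
def box(x0,x1,y0,y1,z): return [(x0,y0,z),(x1,y0,z),(x1,y1,z),(x0,y1,z)]
def hx(x): return [(x,s*13.9,0) for s in(-1,1)]+[(x,27.7,24),(x,13.9,48),(x,-13.9,48),(x,-27.7,24)]
O=[((513,348),7.6,[hx(-63),hx(63),hx(27),hx(-27)],(0,255,0)),
((481,46.6),83.2,[box(-75,75,-83,83,16),box(-140,-100,-7,7,80)],(0,0,255)),
((745.5,151),-6,[box(-77,86,-95,95,90),box(-77,86,-95,95,0)],(255,0,0))]
out=[]
for n,(x,y,w,h),f in(("top",(190,85,180,180),3.3),("side",(230,140,160,110),4)):
    im=cv2.resize(cv2.imread(f"pics/{n}0.png")[y:y+h,x:x+w],None,fx=f,fy=f,interpolation=cv2.INTER_CUBIC)
    for (cx,cy),a,ls,col in O:
        c,s=np.cos(np.radians(a)),np.sin(np.radians(a))
        for l in ls:
            q=[(pix(n,np.array([cx+c*p[0]-s*p[1],cy+s*p[0]+c*p[1],p[2]])/1000)-[x,y]+.5)*f-.5 for p in l]
            cv2.polylines(im,[np.int32(np.round(q))],True,col,1)
    out.append(im)
cv2.imwrite("pics/o1.png",out[0]);cv2.imwrite("pics/o2.png",out[1])
E
```

```text
(no output)
```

View pics/o1.png

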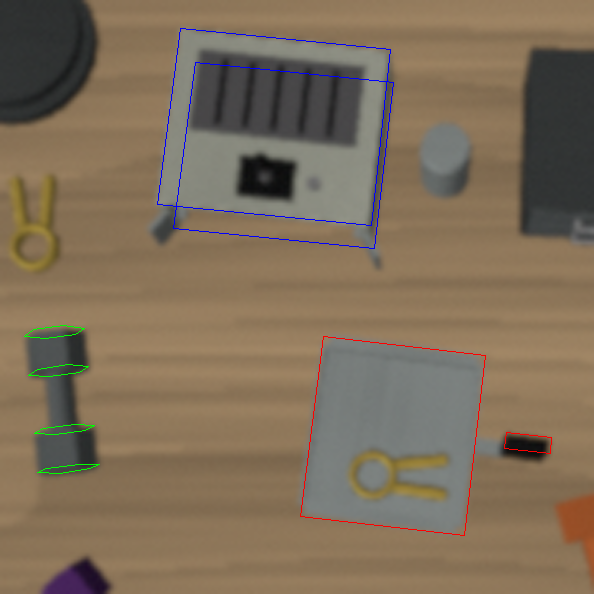

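The overlay fits: the dumbbell, tray and sanitiser outlines all agree to about 1 crop pixel. I'll descend and grip the dumbbell.

Request:
jog_arm(targets=[[[-2, 2, -40], 0, 1], [[0, 0, -40], 0, 1], [[0, 0, -25], 0, 1], [[0, 0, -15], 0, 1], [[0, 0, 0], 0, 1], [[0, 0, 0], 0, -1], [[0, 0, 0], 0, -1], [[0, 0, 0], 0, -1], [[0, 0, 0], 0, -1], [[0, 0, 0], 0, -1], [[0, 0, 0], 0, -1]], force=70)

```text
time_s: 2.85
eef_pos: [0.5121, 0.3501, 0.0124]
eef_rot: [0.001, -0.067, 0.998, 0.0]
force: [-1.0, -1.0, 6.1]
width: 0.279
```

Request:
jog_arm(targets=[[[0, 0, 5], 0, -1], [[0, 0, 15], 0, -1], [[0, 0, 20], 0, -1], [[0, 0, 0], 0, -1], [[0, 0, 0], 0, -1]])

```text
time_s: 3.48
eef_pos: [0.511, 0.3499, 0.051]
eef_rot: [-0.0, -0.068, 0.998, -0.0]
force: [-0.5, 0.0, -4.6]
width: 0.278
```

```bash
python3 - <<'E'
from h import *
import cv2
im=bot.capture("side")[130:240,200:360]
cv2.imwrite("pics/g.png",cv2.resize(im,None,fx=4,fy=4,interpolation=cv2.INTER_CUBIC)[:,:,::-1])
E
```

```text
(no output)
```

View pics/g.png

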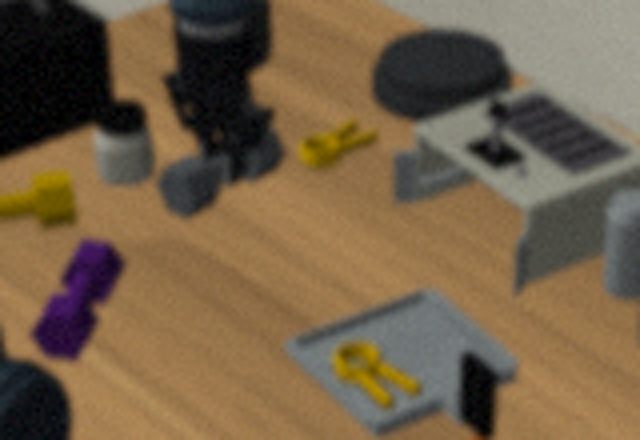

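The dumbbell is held level, heads at (190,185) and (260,150) in the crop, and the −4.6 N reading matches its weight. Now I'll carry and turn it.

Request:
jog_arm(targets=[[[0, 0, 30], 0, -1], [[0, -28, 30], -9.5, -1], [[1, -28, 0], -9.5, -1], [[1, -28, 0], -9.5, -1], [[1, -28, 0], -9.5, -1], [[1, -28, 0], -9.5, -1], [[1, -28, 0], -9.5, -1], [[1, -28, 0], -9.5, -1], [[0, -28, 0], -9.5, -1], [[0, -28, 0], -9.5, -1], [[0, -28, 0], -9.5, -1], [[0, -28, 0], -9.5, -1]])

```text
time_s: 5.03
eef_pos: [0.5167, 0.0413, 0.1105]
eef_rot: [-0.001, 0.749, 0.662, -0.001]
force: [0.3, 0.6, -4.7]
width: 0.275
```

Request:
jog_arm(targets=[[[0, 0, -20], 0, -1], [[0, 0, 0], 0, -1], [[0, 0, 0], 0, -1]])

```text
time_s: 5.4
eef_pos: [0.5172, 0.0424, 0.0912]
eef_rot: [-0.0, 0.747, 0.664, -0.0]
force: [-0.3, 0.8, -4.3]
width: 0.276
```

```bash
cat > st.py <<'E'
from h import *
s=bot.read_state();w,x,y,z=s["eef_rot"]
print(round(s["time_s"],2),np.round(s["eef_pos"]*1000,1),"toolY",round((2*np.degrees(np.arctan2(y,x))-90+180)%360-180,2),"tilt",np.round([w,z],4),np.round(s["force"],1),"w",round(s["width"],3))
E
python3 st.py
```

```text
5.4 [517.2  42.4  91.2] toolY -6.73 tilt [-0.0003 -0.0002] [-0.3  0.8 -4.3] w 0.276
```

Request:
jog_arm(targets=[[[0, 0, -30], 0, -1], [[0, 0, -22], 0, -1], [[0, 0, -12], 0, -1], [[0, 0, -6], 0, -1], [[0, 0, -3], 0, -1], [[0, 0, 0], 0, -1]])

```text
time_s: 6.15
eef_pos: [0.5178, 0.0421, 0.0187]
eef_rot: [0.0, 0.748, 0.664, 0.0]
force: [-0.5, -0.6, -4.9]
width: 0.276
```

Request:
jog_arm(targets=[[[0, 0, -2], 0, -1], [[0, 0, 0], 0, -1]])

```text
time_s: 6.4
eef_pos: [0.5175, 0.042, 0.0165]
eef_rot: [0.0, 0.748, 0.664, 0.0]
force: [0.1, -0.1, -3.9]
width: 0.278
```

Request:
jog_arm(targets=[[[0, 0, -1], 0, -1], [[0, 0, 0], 0, -0.3], [[0, 0, 0], 0, -0.2], [[0, 0, 0], 0, -0.15], [[0, 0, 0], 0, -0.15]])

```text
time_s: 7.02
eef_pos: [0.5175, 0.0421, 0.0153]
eef_rot: [0.0, 0.748, 0.664, 0.0]
force: [-0.8, -0.2, -0.3]
width: 0.427
```

Request:
jog_arm(targets=[[[0, 0, 15], 0, -0.15], [[0, 0, 30], 0, -0.15], [[0, 0, 40], 0, 0], [[-10, -23, 35], 0, 1], [[-14, -30, 0], 0, 1], [[-14, -30, 0], 0, 1], [[-13, -30, 0], 0, 1], [[0, 0, 0], 0, 1], [[0, 0, 0], 0, 1]])

```text
time_s: 8.15
eef_pos: [0.4668, -0.0707, 0.136]
eef_rot: [0.0, 0.748, 0.664, 0.0]
force: [-0.3, -0.7, -0.4]
width: 0.999
```

```bash
python3 st.py; python3 - <<'E'
from h import *
a=bot.capture("top")[150:260,270:370];b=bot.capture("side")[165:255,255:355]
f=lambda i,k:cv2.resize(i,None,fx=k,fy=k,interpolation=cv2.INTER_CUBIC)
a=f(a,4);b=f(b,4);H=max(a.shape[0],b.shape[0])
g=lambda i:cv2.copyMakeBorder(i,0,H-i.shape[0],0,0,0)
cv2.imwrite("pics/p.png",np.hstack([g(a),g(b)])[:,:,::-1])
E
```

```text
8.15 [466.8 -70.7 136. ] toolY -6.79 tilt [0.0003 0.0004] [-0.3 -0.7 -0.4] w 0.999
```

View pics/p.png

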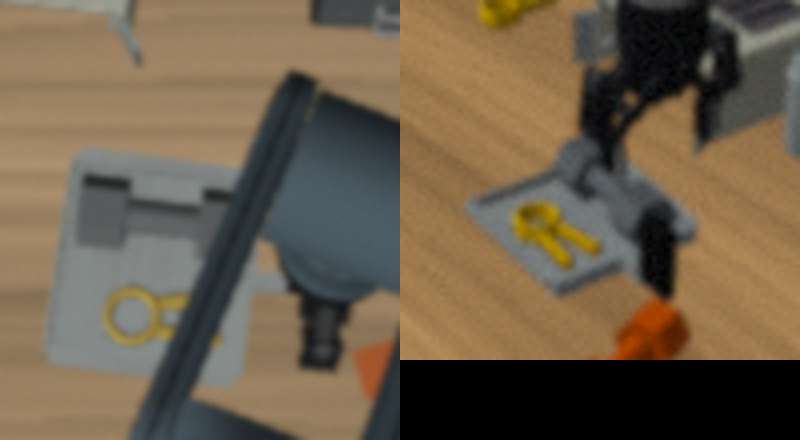

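The dumbbell lies flat in the free half (crop heads at (100,210) and (220,215)), clear of the collar coil at (130,315). Now I'll grip the handle.

Request:
jog_arm(targets=[[[0, 0, -35], 0, 1], [[0, 0, -35], 0, 1], [[0, 0, -25], 0, 1], [[0, 0, 0], 0, 1], [[0, 0, 0], 0, 0], [[0, 0, 0], 0, -0.5], [[0, 0, 0], 0, -1], [[0, 0, 0], 0, -1], [[0, 0, 0], 0, -1], [[0, 0, 0], 0, -1]], force=70)

```text
time_s: 9.5
eef_pos: [0.4672, -0.0712, 0.041]
eef_rot: [0.001, 0.748, 0.664, 0.0]
force: [0.4, 0.3, 5.7]
width: 0.156
```

```bash
python3 st.py; python3 - <<'E'
import numpy as np
# stage path: tray centre & yaw -> handle (mm); rigid rotation then approach line
H=[]
san=np.array([745.5,151]);
def R(a): a=np.radians(a);return np.array([[np.cos(a),-np.sin(a)],[np.sin(a),np.cos(a)]])
c1=san+R(-6)@[-215,0]; 
c0=np.array([481,47.]); n=12
prev=None
for k in range(n+1):
    s=k/n; yaw=83.2-89.2*s; c=c0+(c1-c0)*s
    h=c+R(yaw)@[-120,0]; H.append(h)
H=np.array(H);print(c1,np.round(H).tolist());print(np.round(np.diff(H,axis=0)).tolist())
E
```

```text
9.5 [467.2 -71.2  41. ] toolY -6.78 tilt [0.0008 0.0005] [0.4 0.3 5.7] w 0.156
[531.6777925 173.4736196] [[467.0, -72.0], [456.0, -59.0], [445.0, -43.0], [435.0, -26.0], [426.0, -7.0], [419.0, 13.0], [413.0, 35.0], [408.0, 59.0], [405.0, 83.0], [404.0, 108.0], [405.0, 134.0], [407.0, 160.0], [412.0, 186.0]]
[[-11.0, 13.0], [-11.0, 15.0], [-10.0, 17.0], [-9.0, 19.0], [-8.0, 21.0], [-6.0, 22.0], [-5.0, 23.0], [-3.0, 24.0], [-1.0, 25.0], [1.0, 26.0], [3.0, 26.0], [5.0, 26.0]]
```

Request:
jog_arm(targets=[[[-2, 3, 0.5], -1.7, -1], [[-4, 4, 0], -2.5, -1], [[-5, 6, 0], -3.3, -1], [[-5, 7, 0], -3.7, -1], [[-5, 8, 0], -3.7, -1], [[-5, 8, 0], -3.7, -1], [[-5, 9, 0], -3.7, -1], [[-5, 9, 0], -3.7, -1], [[-4, 10, 0], -3.7, -1], [[-4, 10, 0], -3.7, -1], [[-4, 10, 0], -3.7, -1], [[-3, 11, 0], -3.7, -1]])

```text
time_s: 11.0
eef_pos: [0.415, 0.0238, 0.041]
eef_rot: [0.0, 0.933, 0.361, -0.0]
force: [-1.6, -4.6, 4.9]
width: 0.155
```

```bash
python3 st.py
```

```text
11.0 [415.   23.8  41. ] toolY -47.71 tilt [ 0.0005 -0.0004] [-1.6 -4.6  4.9] w 0.155
```

Request:
jog_arm(targets=[[[-3, 10, 0], -3.3, -1], [[-3, 11, 0], -3.7, -1], [[-2, 11, 0], -3.7, -1], [[-2, 12, 0], -3.7, -1], [[-2, 12, 0], -3.7, -1], [[-1, 12, 0], -3.7, -1], [[-1, 13, 0], -3.7, -1], [[0, 13, 0], -3.7, -1], [[1, 13, 0], -3.7, -1], [[1, 13, 0], -3.7, -1], [[1, 13, 0], -3.7, -1], [[2, 12, 0], -3.3, -1]])

```text
time_s: 12.5
eef_pos: [0.4053, 0.1683, 0.041]
eef_rot: [0.001, 1.0, -0.012, -0.001]
force: [-3.3, -8.5, 8.1]
width: 0.158
```

Request:
jog_arm(targets=[[[2, 9, 0], -2.6, -1], [[2, 6, 0], -1.5, -1], [[1, 2, 0], -0.5, -1], [[0, 0, 0], 0, -1], [[0, 0, 0], 0, -1]])

```text
time_s: 13.12
eef_pos: [0.4095, 0.1852, 0.041]
eef_rot: [0.001, 0.999, -0.051, -0.002]
force: [-5.4, -5.9, 11.2]
width: 0.154
```

```bash
python3 st.py; python3 - <<'E'
from h import *
f=lambda i,k:cv2.resize(i,None,fx=k,fy=k,interpolation=cv2.INTER_CUBIC)
a=bot.capture("top")[100:250,220:320];b=bot.capture("side")[150:250,230:340]
cv2.imwrite("pics/raw_t.png",bot.capture("top")[:,:,::-1])
a=f(a,4);b=f(b,3.6);H=max(a.shape[0],b.shape[0])
g=lambda i:cv2.copyMakeBorder(i,0,H-i.shape[0],0,0,0)
cv2.imwrite("pics/q.png",np.hstack([g(a),g(b)])[:,:,::-1])
E
```

```text
13.12 [409.5 185.2  41. ] toolY -95.85 tilt [ 0.0008 -0.0016] [-5.4 -5.9 11.2] w 0.154
```

View pics/q.png

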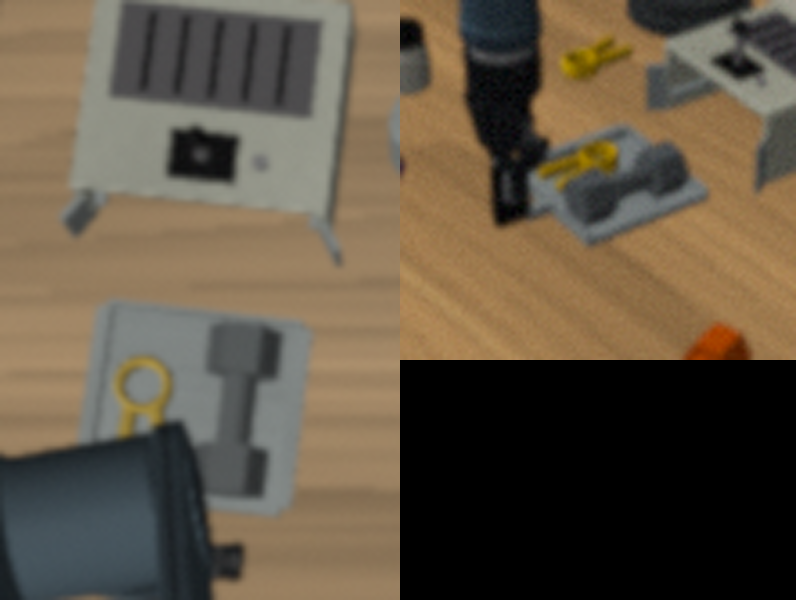

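```bash
python3 - <<'E'
from h import *
T=lambda x,y:(x/4+220-.375,y/4+100-.375)
for n,p,z in(("NL",(100,302),.016),("NR",(312,325),.016),("RR",(293,515),.016),("sFL",(73,187),.09),("sFR",(331,217),.09)):
    print(n,np.round(onz("top",T(*p),z)[:2]*1000,1))
E
```

```text
NL [607.9 241.8]
NR [589.7  80.4]
RR [445.   93.9]
sFL [678.7 251.8]
sFR [655.8  63.4]
```

Request:
jog_arm(targets=[[[2, 1, 0.5], 0, -1], [[6, 1, 0.5], 0, -1], [[10, -1, 0], 0, -1], [[10, -1, 0], 0, -1], [[8, -1, 0], 0, -1], [[4, -0.5, 0], 0, -1], [[0, 0, 0], 0, -1], [[0, 0, 0], 0, -1]])

```text
time_s: 14.28
eef_pos: [0.4516, 0.1845, 0.0417]
eef_rot: [0.0, 0.999, -0.05, 0.0]
force: [0.8, -1.0, -4.8]
width: 0.157
```

```bash
python3 st.py; python3 - <<'E'
from h import *
x,y,w,h=225,100,90,130;f=4.5
c=np.mean([bot.capture("top").astype(np.float32) for _ in range(4)],0)
im=np.ascontiguousarray(cv2.resize(np.uint8(c)[y:y+h,x:x+w,::-1],None,fx=f,fy=f,interpolation=cv2.INTER_CUBIC))
import pickle
def draw(c0,a,pts,col):
    a=np.radians(a);R=np.array([[np.cos(a),-np.sin(a)],[np.sin(a),np.cos(a)]])
    q=[(pix("top",np.r_[np.array(c0)+R@p[:2],p[2]]/1000)-[x,y]+.5)*f-.5 for p in pts]
    cv2.polylines(im,[np.int32(np.round(np.array(q)*8))],False,col,1,cv2.LINE_AA,3)
im=im.copy()
import cv2
S=(745.5,151)
draw(S,-6,[(-77,95,90),(-77,-95,90),(86,-95,90)],(255,0,0))
draw(S,-6,[(-77,87,0),(-240,87,0)],(255,0,255));draw(S,-6,[(-77,-87,0),(-240,-87,0)],(255,0,255))
draw(S,-6,[(-80,83,16),(-270,83,16)],(0,0,255));draw(S,-6,[(-80,-83,16),(-270,-83,16)],(0,0,255))
cv2.imwrite("pics/r.png",im)
E
```

```text
14.28 [451.6 184.5  41.7] toolY -95.76 tilt [0.     0.0002] [ 0.8 -1.  -4.8] w 0.157
```

View pics/r.png

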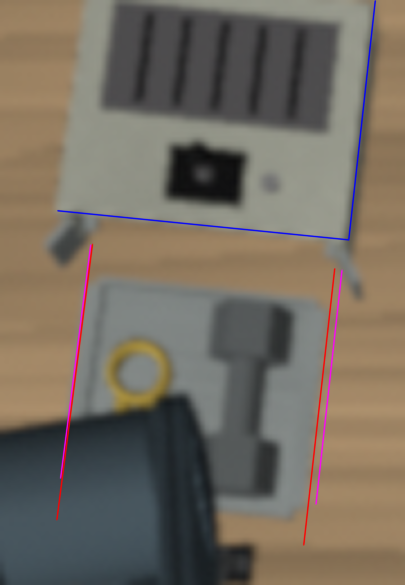

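```bash
cat > rect.py <<'E'
from h import *
def rect(img,z,S=(745.5,151),a=-6,x=(-260,100),y=(-130,130),r=1.):
    a=np.radians(a);xs=np.arange(*x,r);ys=np.arange(*y,r);X,Y=np.meshgrid(xs,ys,indexing="ij")
    W=np.stack([S[0]+np.cos(a)*X-np.sin(a)*Y,S[1]+np.sin(a)*X+np.cos(a)*Y,0*X+z,0*X+1e3])/1e3
    q=np.einsum("ij,jkl->ikl",P("top"),W);q=q[:2]/q[2]
    return xs,ys,cv2.remap(img,q[0].astype("f4"),q[1].astype("f4"),cv2.INTER_CUBIC)
def sat(im): return im.max(2)-im.min(2)
E
python3 - <<'E'
from rect import *
np.set_printoptions(linewidth=180)
img=np.mean([bot.capture("top").astype("f4") for _ in range(4)],0)
def edges(v,p,thr):
    o=[]
    for i in range(len(v)-1):
        if (v[i]-thr)*(v[i+1]-thr)<0: o.append(round(float(p[i]+(thr-v[i])/(v[i+1]-v[i])),1))
    return o
xs,ys,r=rect(img,16.);s=sat(r)
print("sat wood/tray",s[xs==-120][0][::20].round())
thr=35
for x0 in range(-250,-100,12):
    print(x0,edges(cv2.GaussianBlur(s[(xs>=x0-4)&(xs<=x0+4)].mean(0)[None],(7,1),0)[0],ys,thr))
for y0 in(-60,-40,0,30,60): print("y",y0,edges(s[:,(ys>=y0-4)&(ys<=y0+4)].mean(1),xs,thr))
xs,ys,r=rect(img,90.);s=sat(r)
for x0 in(-60,-30,0,30,60): print("san",x0,edges(s[(xs>=x0-4)&(xs<=x0+4)].mean(0),ys,thr))
for y0 in(-70,-30,30,70): print("san y",y0,edges(s[:,(ys>=y0-4)&(ys<=y0+4)].mean(1),xs,thr))
E
```

```text
sat wood/tray [58. 56. 55.  5.  2.  4.  4.  6.  6.  5.  5. 55. 55.]
-250 [-76.0]
-238 [-82.2]
-226 [-82.6]
-214 [-82.6]
-202 [-82.3, 89.6]
-190 [-82.8, 40.5, 54.5, 85.2]
-178 [-82.2, 21.3, 40.0, 43.1, 59.1, 85.5]
-166 [-82.5, 18.8, 27.6, 54.8, 63.6, 85.4]
-154 [-83.0, 22.0, 35.1, 45.6, 61.0, 85.3]
-142 [-82.7, 37.5, 45.2, 85.9]
-130 [-83.0, 85.7]
-118 [-83.4, 85.7]
-106 [-77.2, 81.2]
y -60 [-254.8, -101.3, -61.8]
y -40 [-254.9, -101.3, -61.8]
y 0 [-100.9, -61.9]
y 30 [-187.8, -172.5, -157.2, -145.6, -100.7, -61.9]
y 60 [-177.0, -151.6, -100.5, -61.5]
san -60 [-98.9, 97.2]
san -30 [-99.3, 96.9]
san 0 [-129.9, -99.5, 96.0]
san 30 [-99.8, 96.2]
san 60 [-99.6, 95.7]
san y -70 [-116.9, -79.5, 85.5]
san y -30 [-117.0, -79.2, 86.1]
san y 30 [-201.2, -190.3, -165.8, -156.1, -116.4, -79.4, 86.4]
san y 70 [-123.1, -90.6, 86.9]
```

Request:
jog_arm(targets=[[[2, 1.2, -0.4], -0.2, -1], [[4, 0.6, 0], -0.2, -1], [[6, -0.7, 0], 0, -1], [[8, -0.9, 0], 0, -1], [[8, -0.9, 0], 0, -1], [[8, -0.9, 0], 0, -1], [[8, -0.9, 0], 0, -1], [[8, -0.9, 0], 0, -1], [[6, -0.7, 0], 0, -1], [[2, -0.2, 0], 0, -1], [[0, 0, 0], 0, -1]])

```text
time_s: 16.05
eef_pos: [0.512, 0.1802, 0.0414]
eef_rot: [0.0, 0.999, -0.054, 0.0]
force: [0.3, -0.9, -5.2]
width: 0.156
```

```bash
python3 st.py; python3 - <<'E'
from rect import *
img=np.mean([bot.capture("top").astype("f4") for _ in range(4)],0)
xs,ys,r=rect(img,16.);s=sat(r)
for x0 in range(-180,-100,12):
    v=s[(xs>=x0-4)&(xs<=x0+4)].mean(0);i=np.where((v[:-1]-35)*(v[1:]-35)<0)[0];print(x0,[round(float(ys[k]+(35-v[k])/(v[k+1]-v[k])),1) for k in i if abs(ys[k])>65])
E
```

```text
16.05 [512.  180.2  41.4] toolY -96.16 tilt [0.     0.0005] [ 0.3 -0.9 -5.2] w 0.156
-180 [-80.3]
-168 [-80.6]
-156 [-81.2]
-144 [-80.9]
-132 [-81.3]
-120 [-81.7, 90.5]
-108 [-81.5, 86.9]
```

Request:
jog_arm(targets=[[[4, -0.4, 0], 0, -1], [[8, -0.9, 0], 0, -1], [[8, -0.9, 0], 0, -1], [[8, -0.9, 0], 0, -1], [[8, -0.9, 0], 0, -1], [[8, -0.9, 0], 0, -1], [[8, -0.9, 0], 0, -1], [[8, -0.9, 0], 0, -1], [[0, 0, 0], 0, -1]])

```text
time_s: 17.38
eef_pos: [0.5727, 0.1733, 0.0414]
eef_rot: [-0.0, 0.999, -0.054, 0.001]
force: [0.5, -1.5, -5.1]
width: 0.159
```

Request:
jog_arm(targets=[[[8, -0.9, 0], 0, -1], [[8, -0.9, 0], 0, -1], [[8, -0.9, 0], 0, -1], [[8, -0.9, 0], 0, -1], [[4, -0.5, 0], 0, -1], [[0, 0, 0], 0, -1]])

```text
time_s: 18.12
eef_pos: [0.6084, 0.1692, 0.0414]
eef_rot: [0.0, 0.999, -0.054, 0.001]
force: [0.3, -0.6, -5.1]
width: 0.158
```

```bash
python3 st.py
```

```text
18.12 [608.4 169.2  41.4] toolY -96.16 tilt [0.     0.0007] [ 0.3 -0.6 -5.1] w 0.158
```

Request:
jog_arm(targets=[[[5, -0.6, 0], 0, -1], [[5, -0.6, 0], 0, -1], [[3, -0.3, 0], 0, -1], [[2, -0.2, 0], 0, -1], [[1, -0.1, 0], 0, -1], [[0, 0, 0], 0, -1]])

```text
time_s: 18.88
eef_pos: [0.6235, 0.1676, 0.0414]
eef_rot: [0.0, 0.999, -0.054, 0.0]
force: [-0.1, 0.4, -4.8]
width: 0.155
```

Request:
jog_arm(targets=[[[1, -0.1, 0], 0, -1], [[1, -0.1, 0], 0, -1], [[1, -0.1, 0], 0, -1], [[0, 0, 0], 0, -1]])

```text
time_s: 19.38
eef_pos: [0.6266, 0.1674, 0.0414]
eef_rot: [-0.0, 0.999, -0.054, 0.0]
force: [-1.0, 0.7, -3.5]
width: 0.156
```

Request:
jog_arm(targets=[[[1, -0.1, 0], 0, -1], [[1, -0.1, 0], 0, -1], [[0, 0, 0], 0, -1]])

```text
time_s: 19.75
eef_pos: [0.6286, 0.1671, 0.0414]
eef_rot: [0.0, 0.999, -0.054, 0.0]
force: [-1.4, 0.2, -3.7]
width: 0.155
```

Request:
jog_arm(targets=[[[1, -0.1, 0], 0, -1], [[1, -0.1, 0], 0, -1], [[0, 0, 0], 0, -1]])

```text
time_s: 20.12
eef_pos: [0.6286, 0.1669, 0.0413]
eef_rot: [0.0, 0.999, -0.053, -0.002]
force: [-8.5, -0.9, -0.1]
width: 0.155
```

Request:
jog_arm(targets=[[[1, -0.1, 0], 0, -1], [[1, -0.1, 0], 0, -1], [[0, 0, 0], 0, -1]])

```text
time_s: 20.5
eef_pos: [0.6285, 0.1668, 0.0412]
eef_rot: [0.001, 0.999, -0.053, -0.004]
force: [-14.6, 0.4, 4.2]
width: 0.154
```

The tray is home: it hit a hard stop at x=628.5, about 2 mm past the prediction, and the force rose to 15 N. Next I'll relax, release and rise.

Request:
jog_arm(targets=[[[-2, 0.2, 0], 0, -1], [[-1, 0.1, 0], 0, -0.6], [[0, 0, 0], 0, 0], [[0, 0, 0], 0, 0.5], [[0, 0, 0], 0, 0.5], [[0, 0, 20], 0, 0.5], [[0, 0, 40], 0, 0.5], [[0, 0, 50], 0, 0.5], [[0, 0, 50], 0, 0], [[0, 0, 0], 0, -1], [[0, 0, 0], 0, -1]])

```text
time_s: 21.88
eef_pos: [0.6291, 0.167, 0.201]
eef_rot: [0.0, 0.999, -0.054, -0.0]
force: [-0.1, -0.4, -0.9]
width: 0.117
```

```bash
python3 st.py; python3 - <<'E'
from h import *
a=bot.capture("top")[85:200,220:320];b=bot.capture("side")[130:220,270:370]
f=lambda i,k:cv2.resize(i,None,fx=k,fy=k,interpolation=cv2.INTER_CUBIC)
a=f(a,4);b=f(b,4);H=max(a.shape[0],b.shape[0])
g=lambda i:cv2.copyMakeBorder(i,0,H-i.shape[0],0,0,0)
cv2.imwrite("pics/s.png",np.hstack([g(a),g(b)])[:,:,::-1])
E
```

```text
21.88 [629.1 167.  201. ] toolY -96.16 tilt [ 0.     -0.0002] [-0.1 -0.4 -0.9] w 0.117
```

View pics/s.png

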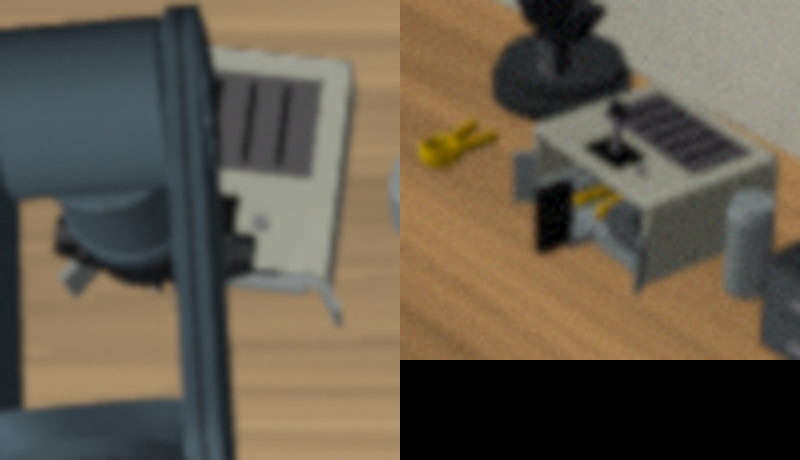

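The tray sits flush in the bay with the handle outside (crop (553,215)) and both items on it. The toggle stands upright at crop (620,115). Now to the toggle.

Request:
jog_arm(targets=[[[10, 20, 0], 0, -1], [[20, 15, 0], 0, -1], [[24, 0, 0], 0, -1], [[23, 0, 0], 0, -1], [[0, 0, 0], 0, -1], [[0, 0, -30], 0, -1], [[0, 0, -30], 0, -1], [[0, 0, -16], 0, -1], [[0, 0, 0], 0, -1]])

```text
time_s: 23.1
eef_pos: [0.7049, 0.202, 0.1235]
eef_rot: [0.0, 0.999, -0.054, -0.002]
force: [-0.2, -0.3, -0.2]
width: 0.001
```

```bash
python3 st.py
```

```text
23.1 [704.9 202.  123.5] toolY -96.15 tilt [ 0.0003 -0.002 ] [-0.2 -0.3 -0.2] w 0.001
```

Request:
jog_arm(targets=[[[-0.7, -6, 0], 0, -1], [[-0.7, -6, 0], 0, -1], [[-0.7, -6, 0], 0, -1], [[-0.5, -4, 0], 0, -1], [[-0.5, -4, 0], 0, -1], [[-0.5, -4, 0], 0, -1], [[0, 0, 0], 0, -1]])

```text
time_s: 23.98
eef_pos: [0.7029, 0.172, 0.1256]
eef_rot: [-0.0, 0.999, -0.054, 0.0]
force: [0.1, 0.2, 0.6]
width: 0.001
```

Request:
jog_arm(targets=[[[-0.3, -3, 0], 0, -1], [[-0.3, -3, 0], 0, -1], [[0, 0, 0], 0, -1]])

```text
time_s: 24.35
eef_pos: [0.7022, 0.166, 0.1253]
eef_rot: [-0.0, 0.999, -0.054, -0.0]
force: [0.4, 1.2, -0.3]
width: 0.004
```

Request:
jog_arm(targets=[[[-0.3, -3, 0], 0, -1], [[-0.3, -3, 0], 0, -1], [[0, 0, 0], 0, -1]])

```text
time_s: 24.72
eef_pos: [0.7012, 0.1601, 0.1248]
eef_rot: [-0.0, 0.999, -0.054, -0.001]
force: [0.9, 3.7, -2.9]
width: 0.001
```

Request:
jog_arm(targets=[[[-0.3, -3, 0], 0, -1], [[-0.3, -3, 0], 0, -1], [[0, 0, 0], 0, -1]])

```text
time_s: 25.1
eef_pos: [0.7008, 0.1569, 0.1251]
eef_rot: [-0.002, 0.999, -0.053, -0.0]
force: [1.9, 12.0, -3.8]
width: -0.002
```

```bash
python3 st.py; python3 - <<'E'
from h import *
b=bot.capture("side")[130:220,270:370]
cv2.imwrite("pics/t.png",cv2.resize(b,None,fx=6,fy=6,interpolation=cv2.INTER_CUBIC)[:,:,::-1])
E
```

```text
25.1 [700.8 156.9 125.1] toolY -96.11 tilt [-0.0022 -0.    ] [ 1.9 12.  -3.8] w -0.002
```

View pics/t.png

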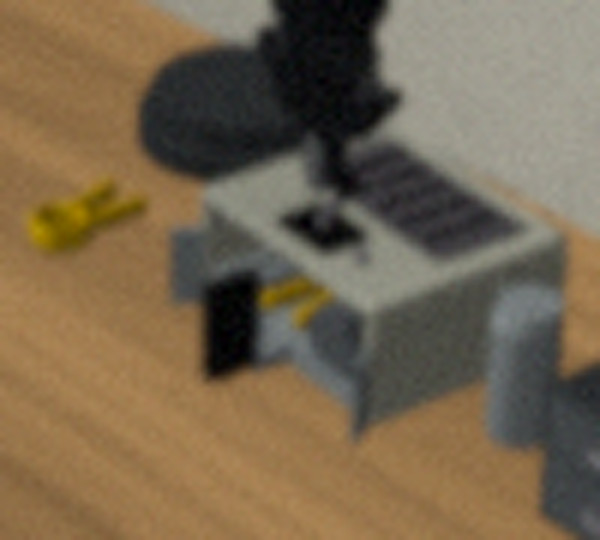

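The lever is against its right stop: the force is 12 N, well above the spring's, and the arm stopped short of its target. I'll hold it, then ease back with the finger following so it can't overshoot.

Request:
jog_arm(targets=[[[0, 0, 0], 0, -1], [[0, 0, 0], 0, -1], [[0, 0, 0], 0, -1], [[0, 0, 0], 0, -1], [[0, 0, 0], 0, -1], [[0.5, 5, 0], 0, -1], [[0.5, 5, 0], 0, -1], [[0.4, 4, 0], 0, -1], [[0.4, 4, 0], 0, -1], [[0.5, 5, 0], 0, -1], [[1, 10, 0], 0, -1], [[1, 15, 0], 0, -1]])

```text
time_s: 26.65
eef_pos: [0.7054, 0.2023, 0.1252]
eef_rot: [0.0, 0.999, -0.054, -0.0]
force: [-0.2, -0.3, -1.0]
width: -0.003
```

Request:
jog_arm(targets=[[[0, 0, 0], 0, -1], [[0, 0, 40], 0, -1], [[-10, 0, 50], 0, -1], [[-40, 30, 20], 0, -1], [[-50, 40, 0], 0, -1], [[-50, 40, 0], 0, -1], [[-50, 40, 0], 0, -1], [[-50, 40, 0], 0, -1], [[0, 0, 0], 0, -1], [[0, 0, 0], 0, -1]])

```text
time_s: 27.9
eef_pos: [0.4603, 0.3883, 0.2357]
eef_rot: [0.0, 0.999, -0.053, 0.001]
force: [0.0, -0.2, 0.4]
width: -0.002
```

```bash
python3 st.py; python3 - <<'E'
from h import *
a=bot.capture("top")[80:290,130:390];b=bot.capture("side")[130:260,230:390]
f=lambda i,k:cv2.resize(i,None,fx=k,fy=k,interpolation=cv2.INTER_CUBIC)
a=f(a,1.6);b=f(b,2.3);H=max(a.shape[0],b.shape[0])
g=lambda i:cv2.copyMakeBorder(i,0,H-i.shape[0],0,0,0)
cv2.imwrite("pics/u.png",np.hstack([g(a),g(b)])[:,:,::-1])
E
```

```text
27.9 [460.3 388.3 235.7] toolY -96.09 tilt [0.0001 0.0005] [ 0.  -0.2  0.4] w -0.002
```

View pics/u.png

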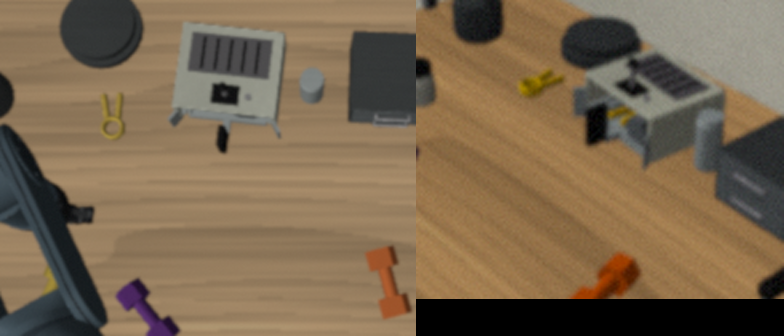

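The tray is home with its handle at (222,138), the toggle is upright again at (632,70), and the bystanders are in place.

```bash
python3 -c "
from plant import bot
print(bot.hand_in())"
```

```text
the job is handed in; nothing more can be done
None
```

The job is done and handed in at about 28 s of the 72 s allowed; the hand-in gives no verdict.

- **Dumbbell:** I laid the grey dumbbell flat in the tray's free half. The picture afterwards showed it clear of the collar.
- **Tray:** I turned the tray to face the slot and slid it in by its handle, with almost no sideways force. It met a hard stop about 2 mm past the position I had predicted. The force there rose to 15 N and the tray did not move further. Pictures show the rear wall flush with the front and the handle outside. The collar's legs and the near end of the dumbbell are still on the tray; the hood hides the rest.
- **Toggle:** I pushed it towards the steel stud only once the tray was home. It reached its stop at about 12 N, was held right over for roughly 1.2 s, and then sprang back upright. I judged that it was right over mainly from the force and the arm's travel, because the fingers partly hid the ball in the picture.
- **Finish:** The arm is well clear, with the force reading near zero. The bystanders visible in the last picture are where they were.

No check failed. The only disagreements were the 2 mm at the stop and a few millimetres between readings of the tray's sideways position. I settled the sideways position with a finer edge measurement before going in.

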